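# Tug the hardware chest's T-handle, free its catch if it is caught, and hold the lid open

### The job

I need both hands to pick hanger bolts out of the grey hardware chest, so open its lid for me: first give the black T-handle on the lid a tug straight up, without turning it, to learn whether the catch is holding. If the lid comes up it was free and the handle needs no turning; if it only rattles and stops, turn the handle about a quarter turn to release the catch. Then raise the lid to about 40 degrees and finish while still holding it up there by the handle or lid, leaving everything else on the bench where it is.

Things in the scene. Friction and masses are not known exactly. Their poses are not given: they have to be found in the camera images.
- chest: Grey sheet-steel hardware chest fixed to the bench, 260 mm (x) by 300 mm (y) by 130 mm high without lid. Origin: centre of its underside. x axis points from the hinge side (nearer the robot) to the side that opens, y is parallel to the hinge. Place and yaw differ each time.
- lid (a joint): Flat lid, 270 x 312 mm, 10 mm thick, about 0.45 kg; top face 140 mm above the bench when shut. 0 rad = shut, grows as the far side rises, stop at 1.3. Falls shut when let go (4 to 5 N up at the handle lifts it). When caught it rattles up only about 0.02 rad (4 mm at the handle) and stops; a pull of 12 to 16 N is a plain tug.
- lid_hinge (a point): Point on the hinge line (at its middle), 130 mm above the bench, at the chest's near top edge. The hinge line runs along the chest's y axis. Axes turn with the lid (at 0 rad they are the chest's).
- latch (a joint): Turn of the T-handle, anticlockwise from above positive; 0 rad = crossbar parallel to the hinge; stops at -2.9 and 2.9, light friction (0.06 N m), stays where left. The hidden tongue below was fitted to it at an unknown angle: the handle's direction does NOT tell if it is caught. A caught one is freed by turning 75 to 90 degrees either way; turning a free one may catch it. Ease the pull to turn.
- handle (a point): Centre of the black T-handle's crossbar, on its axis: 34 mm above the lid's top, 174 mm above the bench when shut, 205 mm from the hinge line (75 mm beyond the chest's centre). Crossbar 76 mm long, 14 mm thick, 20 mm high, on a 12 mm stem, 24 mm clear below. Site y axis along the crossbar, x across its thickness, z up out of the lid.
- handle_end (a point): Point on the crossbar 36 mm from its centre along the crossbar, near one end.
- slice_left_mid (a point): Bystander: round log slice 104 mm across, 34 mm thick, a bolt standing up from it; lies on the bench left of the chest. Point at its centre, half-way up.
- slice_right_mid (a point): Bystander: log slice 84 mm across, 38 mm thick, with a bolt; right of the chest. Point at its centre.
- slice_back_mid (a point): Bystander: log slice 100 mm across, 30 mm thick, with a bolt; beyond the chest. Point at its centre.
- nut_jar_mid (a point): Bystander: glass jar 68 mm across, 90 mm high, on the left. Point at its centre.
- mug_mid (a point): Bystander: white mug 80 mm across, 92 mm high, beyond the chest. Point at its centre.
- hammer: Bystander: hammer lying on the right. Origin on its underside.
- wrench: Bystander: wrench lying on the left. Origin on its underside.

How it is judged:
On the way, in this order (a step that is already met when the one before it is completed fails the run):
1. the handle is tugged before it is turned: the lid comes up by about 2 mm at the handle or more while the handle's end is still within 16 mm of where it was (value of joint lid above 0.008 rad and distance of handle_end from where it was at the start of the episode below 0.016 m), for 0.05 s.
2. the lid is lifted clear of the catch (value of joint lid above 0.3 rad), for 0.1 s.
At the end, for the whole second after the job is handed in: The lid is at rest, 0.52 to 0.90 rad (30 to 52 degrees) open, and the robot's fingers are still bearing on the lid or its handle with more than 1 N (value of joint lid between 0.52 and 0.9 rad and velocity of joint lid between -0.05 and 0.05 rad/s and contact force between the fingers and chest above 1 N); the arm keeps its last pose, push and grip.
It fails at once if a bystander is moved by more than 25 mm (distance of any of slice_left_mid, slice_right_mid, slice_back_mid, nut_jar_mid, mug_mid, hammer, wrench from where it was at the start of the episode above 0.025 m).
It also fails if it takes over 42 s, if anything falls off the work surface, if the arm or the gripper's body presses on something with over 40 N, if the wrist force passes 120 N, or if a joint passes its speed limit or range.

### The arm

A 7-joint arm with a two-finger parallel gripper is mounted at the origin on the work surface. World frame = base frame: x ahead of the robot, y to its left, z up, the work surface at z = 0. Lengths are in m, angles in rad, forces in N, time in s.
With the tool pointing down it reaches from about 0.4 to 0.85 m from the base axis. Payload 10.4 kg.
Tool frame: the origin (TCP) lies on the centre line of the jaws, within the pads' length; the fingertips stand 19 mm ahead of it and the grasp point (between the pads) is the TCP; z points along the fingers, y is the direction in which the jaws open and shut (so a half turn about z gives the same grasp; the last joint's range is limited). The gripper opens to 85 mm and grips with 20 to 120 N. Pads are 22 mm wide; open, the fingers measure 114 mm over their backs; the gripper's body (76 mm by 85 mm) begins 54 mm behind the grasp point. The pads swing forward as they close: fully open they stand 13 mm farther back than shut.
Start: joints at [-1.298, 0.332, -0.065, 1.46, 0.022, 1.35, -0.088], TCP at [0.182, 0.598, 0.25] pointing down, gripper open.
Joint ranges: [-2.6, 2.6], [-0.5, 2.12], [-1.47, 1.34], [0.16, 2.42], [-1.27, 4.41], [0.06, 2.06], [-2.6, 2.6]. Speed limits (rad/s): [2.22, 2.22, 2.79, 2.79, 3.14, 3.14, 3.14].

### API

Orientations are given as a unit quaternion [x, y, z, w].
In Python, from bench import sensors, cams, job_done gives the robot as it stands.
- The arm moves only by the tool send_rows, never from a script. Its argument "targets" is text: rows parted by semicolons, each of 7 numbers parted by spaces: the opening, from 0 (shut) to 1 (fully open), then the shift along the world's x, y, z in mm, then the turn, a rotation vector about the world's x, y, z in degrees. A call has exactly 5 rows; each row shifts and turns the pose as measured when the row begins; what a row does not reach is not made up. A row lasts 1/8 s, in which the tool goes at most 62.5 mm and 10.7 degrees, less where a joint would pass 70% of its speed; a pose out of reach is approached as far as the arm can. A call is refused whole if a number of a shift passes 62.5 or a number of a turn 10.7, either way. A call with a gripper value outside its range is refused whole. The fingers move at their own pace and stop on an object; "force" is the grip in N (left out, the last holds). Time passes only in rows, so rows that do not move let the fingers close, or fill a call up. It gives the time, the measured TCP pose, the force and the opening at its end, in the units of the state.
- sensors.read_state(): the state, without advancing time (a new reading comes with each control period).
- cams.grab_frame(name): name is "side" or "top" or "wrist"; returns (picture, depth): 480x640x3 uint8, red, green, blue; 480x640 float32, m along the optical axis (not along the pixel's ray), 0 where there is no reading.
- cams.get_calibration(name): a dict with "mtx" (3x3 intrinsics, pixels), "dist" ([k1, k2, p1, p2, k3] as OpenCV has them; the pictures are not rectified), "R" (3x3) and "t" (3): a world point X has camera coordinates R X + t. Camera axes: x right, y down, z forward; pixel columns grow to the right and rows downward; lengths in m; the calibration is good to about 2 mm. A picture is of the moment at which its call begins: read the wrist's pose just before it. get_calibration takes no time and is no camera call; for the wrist camera it gives the pose at the moment of the call.
- job_done(): hands the job in, once; it reports no verdict.
The state is a dict: "clock": time; "q": joint angles; "joint_vel": joint speeds; "tau": joint torques, N m; "ee_pos": TCP position; "tcp_rot": TCP orientation; "contact_force": force on the tool from outside, world axes, zero at the start; "wrist_torque": the same for the moment, N m; "opening": finger opening in m.
Only numpy, scipy, OpenCV 4.12 (cv2) and the standard library are available. Lean on these libraries where they do the work, as an engineer would, in place of code of your own. Each camera call takes 0.05 s, during which the arm holds its last target.

## Working session

There is one attempt and no reset: what is moved stays moved. The work goes in short steps, Python scripts to look and compute and a tool call to move; the robot and the scene stay as the last step left them, time stands still between calls to the robot, and variables do not carry over. Pictures are saved under pics/ and viewed, and the job is handed in when it is done.

Besides the shell and the picture viewer there is one more tool, called after "Call:" as name(argument=value, ...) on one line, values as JSON. send_rows: Moves the arm, as the interface text tells. Its arguments: {"type":"object","properties":{"targets":{"type":"string"},"force":{"type":"number"}},"required":["targets"]}

```bash
mkdir -p pics; ls; python3 - <<'E'
from bench import sensors,cams
import cv2,numpy as np
print(sensors.read_state())
for n in ("top","side"):
    im,d=cams.grab_frame(n); cv2.imwrite(f"pics/{n}0.png",im[:,:,::-1]); np.save(f"pics/{n}0_d.npy",d); np.save(f"pics/{n}0.npy",im)
    print(n,cams.get_calibration(n))
E
```

```text
pics
{'clock': 0.0, 'q': array([-1.29759192,  0.33290357, -0.06470771,  1.46098258,  0.02160201,
        1.34986916, -0.088496  ]), 'joint_vel': array([-8.60741691e-06,  1.32209832e-04, -1.37528436e-03,  4.83018704e-04,
       -6.53329606e-04, -2.33181759e-04, -1.41536239e-03]), 'tau': array([ 5.87545383e-04, -6.25447011e+01,  4.94047254e-02, -3.91596544e+01,
        1.62372482e-02,  1.01267840e-02, -4.39691291e-05]), 'ee_pos': array([0.18208974, 0.59751318, 0.24947643]), 'tcp_rot': array([ 1.47346913e-01,  9.89084602e-01, -7.29671524e-04, -7.47563910e-05]), 'contact_force': array([-0.40074481, -0.74251865,  0.72368015]), 'wrist_torque': array([0.01668903, 0.00216883, 0.00830872]), 'opening': 0.0853132880104216}
top {'mtx': array([[537.43808566,   0.        , 318.00189455],
       [  0.        , 537.43808566, 234.99157481],
       [  0.        ,   0.        ,   1.        ]]), 'dist': array([0.0134301, 0.       , 0.       , 0.       , 0.       ]), 'R': array([[ 0.00430359, -0.9999763 ,  0.00537426],
       [-0.99457909, -0.0048386 , -0.10387024],
       [ 0.10389378, -0.00489811, -0.99457634]]), 't': array([0.01311776, 0.57523798, 1.78228015])}
side {'mtx': array([[442.35732349,   0.        , 325.21088836],
       [  0.        , 442.35732349, 243.94771944],
       [  0.        ,   0.        ,   1.        ]]), 'dist': array([-0.08375934,  0.        ,  0.        ,  0.        ,  0.        ]), 'R': array([[-0.99850745, -0.05206309,  0.01650146],
       [-0.04923057,  0.72716956, -0.68469029],
       [ 0.02364773, -0.68448073, -0.72864732]]), 't': array([0.58897312, 0.07637004, 1.20859134])}
```

View pics/top0.png

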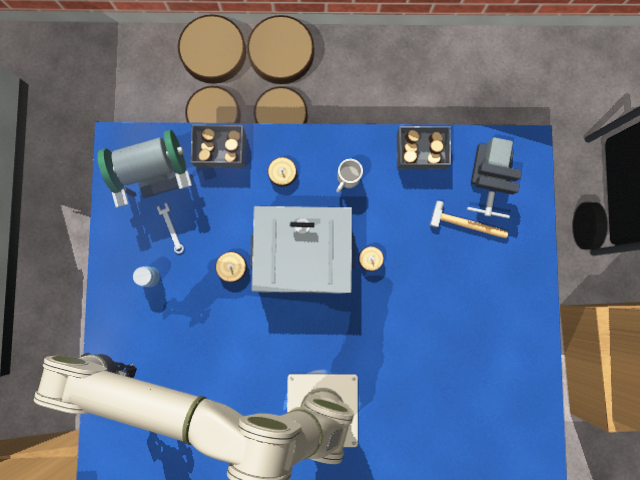

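View pics/side0.png

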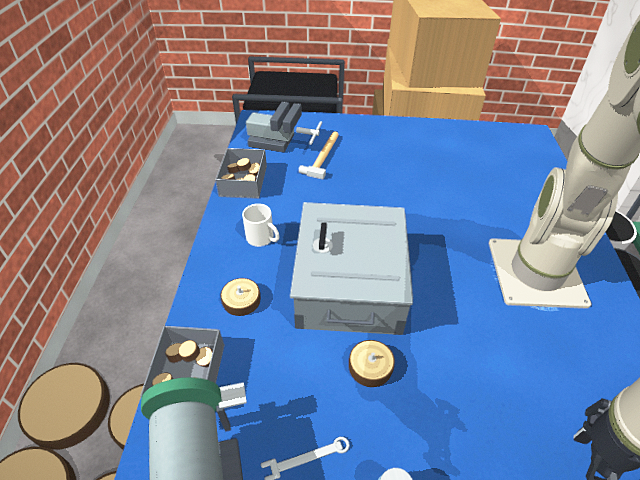

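The top view shows the chest lid at about columns 252–352, rows 207–292. The black crossbar is at about (302, 225), nearly parallel to the hinge. The side view shows the same crossbar at about (323, 236). I'll measure it from both.

```bash
cat > h.py <<'E'
import numpy as np,cv2
from bench import cams,sensors
def ray(n,uv,z,c=None):
    c=c or cams.get_calibration(n)
    p=cv2.undistortPoints(np.array(uv,float).reshape(-1,1,2),c["mtx"],c["dist"]).reshape(-1,2)
    d=np.c_[p,np.ones(len(p))]@c["R"]; o=-c["R"].T@c["t"]
    return o+d*((z-o[2])/d[:,2])[:,None]
E
python3 - <<'E'
from h import *
for n,(r0,r1,c0,c1) in {"top":(216,234,284,320),"side":(215,262,312,332)}.items():
    im=np.load(f"pics/{n}0.npy"); m=np.zeros((480,640),np.uint8)
    m[r0:r1,c0:c1]=(im[r0:r1,c0:c1].max(2)<45)*255
    k,l,st,ce=cv2.connectedComponentsWithStats(m); i=1+st[1:,4].argmax()
    ys,xs=np.where(l==i); box=cv2.minAreaRect(np.c_[xs,ys].astype(np.float32)); print(n,st[i],ce[i],box)
    P=ray(n,cv2.boxPoints(box),0.18); print("corners z.18\n",P.round(4), "mean",P.mean(0))
    for z in (.174,.184): print(z,ray(n,[ce[i]],z))
im=np.load("pics/top0.npy")
hsv=cv2.cvtColor(im,cv2.COLOR_RGB2HSV)
m=((hsv[...,1]<70)&(hsv[...,2]>90)).astype(np.uint8)*255
m[:200]=0;m[300:]=0;m[:,:247]=0;m[:,357:]=0
m=cv2.morphologyEx(m,cv2.MORPH_OPEN,np.ones((5,5)))
cs,_=cv2.findContours(m,cv2.RETR_EXTERNAL,cv2.CHAIN_APPROX_NONE); c=max(cs,key=cv2.contourArea)
b=cv2.boxPoints(cv2.minAreaRect(c)); P=ray("top",b,.14); print(b,P.round(4),P.mean(0)); 
for i in range(4):
    d=P[(i+1)%4]-P[i]; print(np.linalg.norm(d),np.degrees(np.arctan2(d[1],d[0])))
s=sensors.read_state(); from scipy.spatial.transform import Rotation as R
print(R.from_quat(s['tcp_rot']).as_matrix().round(3))
big=cv2.resize(im[195:305,240:365,::-1],None,fx=6,fy=5); cv2.imwrite("pics/zoom.png",big)
E
```

```text
top [291 223  23   4  67] [303.47761194 224.37313433] ((302.0, 224.5), (3.0, 22.0), 90.0)
corners z.18
 [[0.5964 0.1003 0.18  ]
 [0.5968 0.0322 0.18  ]
 [0.5874 0.0321 0.18  ]
 [0.5871 0.1002 0.18  ]] mean [0.59192255 0.066186   0.18      ]
0.174 [[0.59308604 0.06175245 0.174     ]]
0.184 [[0.59184265 0.06152859 0.184     ]]
side [319 243   5   6  19] [320.78947368 246.42105263] ((321.0, 245.5), (5.0, 4.0), 90.0)
corners z.18
 [[0.6019 0.1022 0.18  ]
 [0.5926 0.1016 0.18  ]
 [0.5918 0.1173 0.18  ]
 [0.6009 0.1179 0.18  ]] mean [0.59679671 0.10972863 0.18      ]
0.174 [[0.59738033 0.10711834 0.174     ]]
0.184 [[0.59692509 0.11639839 0.184     ]]
[[251. 206.]
 [351. 206.]
 [351. 292.]
 [251. 292.]] [[ 0.6554  0.2298  0.14  ]
 [ 0.657  -0.0884  0.14  ]
 [ 0.3847 -0.0878  0.14  ]
 [ 0.3834  0.2251  0.14  ]] [0.52010078 0.06968284 0.14      ]
0.31822522020801297 -89.70172201550395
0.27234252373175316 179.878649371614
0.31293341980147354 90.24096286521012
0.2720421646710354 0.9927649326615373
[[-0.957  0.291 -0.   ]
 [ 0.291  0.957 -0.001]
 [-0.    -0.001 -1.   ]]
```

View pics/zoom.png

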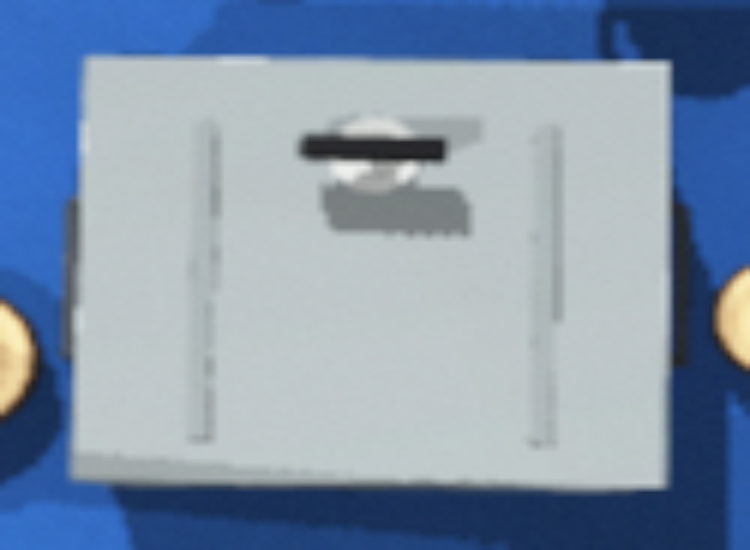

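The crossbar centre is at about (0.592, 0.066), parallel to world y, with chest yaw near 0. I'm moving over it with the jaws across x.

Call:
send_rows(targets="1 40 -50 10 0 0 -7.5;1 40 -50 10 0 0 -7.5;1 40 -50 10 0 0 -7.5;1 40 -50 5 0 0 -7.5;1 40 -50 0 0 0 -7.5", force=60)

```text
clock: 0.72
ee_pos: [0.3737, 0.3526, 0.2815]
tcp_rot: [0.462, 0.887, -0.002, -0.002]
contact_force: [0.8, 0.5, -0.0]
opening: 0.0857
```

Call:
send_rows(targets="1 40 -52 0 0 0 -6.5;1 40 -52 0 0 0 -6.5;1 40 -52 0 0 0 -6.5;1 40 -52 0 0 0 -6.5;1 40 -52 0 0 0 -6.5")

```text
clock: 1.35
ee_pos: [0.5624, 0.1037, 0.2811]
tcp_rot: [0.699, 0.715, -0.001, -0.003]
contact_force: [2.0, 0.4, -0.5]
opening: 0.0857
```

```bash
cat > st.py <<'E'
from h import *
from scipy.spatial.transform import Rotation as R
s=sensors.read_state(); M=R.from_quat(s['tcp_rot']).as_matrix()
print(s['clock'],s['ee_pos'].round(4),'q',s['q'].round(2),'F',s['contact_force'].round(1),'T',s['wrist_torque'].round(2),'open',round(s['opening'],4))
print('toolY',M[:,1].round(3),'ang',np.degrees(np.arctan2(M[1,1],M[0,1])).round(2),'toolZ',M[:,2].round(3))
E
python3 st.py
```

```text
1.35 [0.5624 0.1037 0.2811] q [-0.67  0.21  0.48  1.58 -0.1   1.38 -0.15] F [ 2.   0.4 -0.5] T [ 0.04 -0.04 -0.  ] open 0.0857
toolY [ 1.     0.024 -0.005] ang 1.37 toolZ [-0.005  0.003 -1.   ]
```

Call:
send_rows(targets="1 30 -37 -10 0 0 -1.4;1 0 0 0 0 0 0;1 0 0 0 0 0 0;1 0 0 0 0 0 0;1 0 0 0 0 0 0")

```text
clock: 1.98
ee_pos: [0.5936, 0.0625, 0.2699]
tcp_rot: [0.71, 0.705, -0.002, -0.003]
contact_force: [-0.2, -0.2, 1.1]
opening: 0.0856
```

```bash
python3 st.py; python3 - <<'E'
from h import *
c=cams.get_calibration("wrist"); im,d=cams.grab_frame("wrist"); cv2.imwrite("pics/w1.png",im[:,:,::-1]); np.save("pics/w1.npy",im)
import pickle; pickle.dump(c,open("pics/w1.pkl","wb"))
E
```

```text
1.975 [0.5936 0.0625 0.2699] q [-0.6   0.28  0.52  1.53 -0.14  1.37 -0.08] F [-0.2 -0.2  1.1] T [ 0.04 -0.01 -0.04] open 0.0856
toolY [ 1.    -0.007 -0.007] ang -0.4 toolZ [-0.007  0.001 -1.   ]
```

View pics/w1.png

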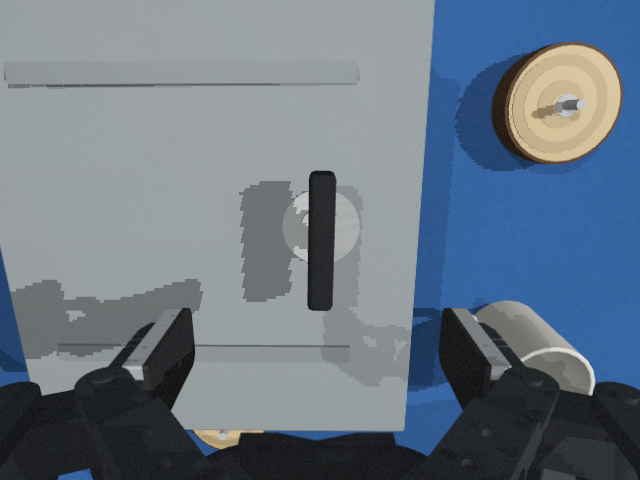

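The wrist view shows the crossbar at columns 308–335, rows 171–310, between and ahead of the jaws. The mug is at (540, 350) and lower than the jaws will go.

```bash
python3 - <<'E'
from h import *
import pickle; c=pickle.load(open("pics/w1.pkl","rb")); im=np.load("pics/w1.npy")
m=np.zeros((480,640),np.uint8); m[150:330,295:350]=(im[150:330,295:350].max(2)<60)*255
cs,_=cv2.findContours(m,0,1); r=cv2.minAreaRect(max(cs,key=cv2.contourArea)); print(r)
P=ray("wrist",cv2.boxPoints(r),.182,c); print(P.round(4),P.mean(0))
for i in range(4): d=P[(i+1)%4]-P[i]; print(np.linalg.norm(d).round(4),np.degrees(np.arctan2(d[1],d[0])).round(2))
e=ray("wrist",[(434,0),(405,430),(0,245),(33,430)],.14,c); print(e, np.degrees(np.arctan2(*(e[1]-e[0])[[1,0]])))
E
```

```text
((320.94537353515625, 240.39517211914062), (26.240610122680664, 139.1072998046875), 1.080924153327942)
[[0.5875 0.0321 0.182 ]
 [0.5899 0.1086 0.182 ]
 [0.6031 0.1083 0.182 ]
 [0.602  0.0317 0.182 ]] [0.59560823 0.07017116 0.182     ]
0.0766 88.2
0.0132 -1.46
0.0766 -90.79
0.0145 178.57
[[ 0.65765533  0.19515093  0.14      ]
 [ 0.65645202 -0.08508674  0.14      ]
 [ 0.38978366  0.05761381  0.14      ]
 [ 0.38210104 -0.08560882  0.14      ]] -90.24602090532811
```

Call:
send_rows(targets="1 1 6 -30 0 0 0;1 0 0 -30 0 0 0;1 0 0 -25 0 0 0;1 0 0 -10 0 0 0;1 0 0 0 0 0 0")

```text
clock: 2.65
ee_pos: [0.5944, 0.0721, 0.1745]
tcp_rot: [0.708, 0.706, 0.0, -0.002]
contact_force: [-0.4, 0.3, 0.3]
opening: 0.0855
```

```bash
python3 st.py
```

```text
2.65 [0.5944 0.0721 0.1745] q [-0.59  0.35  0.49  1.65 -0.18  1.19 -0.06] F [-0.4  0.3  0.3] T [ 0.02 -0.01  0.09] open 0.0855
toolY [ 1.    -0.002 -0.003] ang -0.1 toolZ [-0.003  0.004 -1.   ]
```

Call:
send_rows(targets="0 1 -2 0 0 0 0;0 0 0 0 0 0 0;0 0 0 0 0 0 0;0 0 0 0 0 0 0;0 0 0 0 0 0 0", force=60)

```text
clock: 3.28
ee_pos: [0.5955, 0.07, 0.1776]
tcp_rot: [0.708, 0.706, 0.001, -0.003]
contact_force: [-1.8, 0.6, -0.0]
opening: 0.013
```

```bash
python3 st.py
```

```text
3.275 [0.5955 0.07   0.1776] q [-0.59  0.35  0.49  1.65 -0.18  1.19 -0.05] F [-1.8  0.6 -0. ] T [-0.01 -0.06 -0.08] open 0.013
toolY [ 1.    -0.002 -0.002] ang -0.11 toolZ [-0.002  0.005 -1.   ]
```

Call:
send_rows(targets="0 0 0 2 0 0 0;0 0 0 3 0 0 0;0 0 0 3 0 0 0;0 0 0 3 0 0 0;0 0 0 3 0 0 0")

```text
clock: 3.9
ee_pos: [0.5931, 0.07, 0.1886]
tcp_rot: [0.708, 0.707, -0.002, -0.004]
contact_force: [-5.1, 0.3, -10.9]
opening: 0.0128
```

```bash
python3 st.py
```

```text
3.9 [0.5931 0.07   0.1886] q [-0.59  0.34  0.5   1.64 -0.17  1.22 -0.06] F [ -5.1   0.3 -10.9] T [ 0.16 -0.26 -0.08] open 0.0128
toolY [ 1.    -0.002 -0.009] ang -0.09 toolZ [-0.009  0.003 -1.   ]
```

Call:
send_rows(targets="0 0 0 3 0 0 0;0 0 0 3 0 0 0;0 0 0 2 0 0 0;0 0 0 0 0 0 0;0 0 0 0 0 0 0")

```text
clock: 4.53
ee_pos: [0.5914, 0.0701, 0.1952]
tcp_rot: [0.708, 0.707, -0.004, -0.006]
contact_force: [-4.3, -0.1, -14.0]
opening: 0.0129
```

```bash
python3 st.py; python3 - <<'E'
from h import *
im,d=cams.grab_frame("side"); np.save("pics/side1.npy",im)
a=np.load("pics/side0.npy")
f=lambda i: cv2.resize(i[190:340,270:430,::-1],None,fx=2.5,fy=2.5)
cv2.imwrite("pics/side1.png",np.hstack([f(a),f(im)]))
E
```

```text
4.525 [0.5914 0.0701 0.1952] q [-0.59  0.33  0.5   1.63 -0.17  1.24 -0.06] F [ -4.3  -0.1 -14. ] T [ 0.13 -1.07 -0.09] open 0.0129
toolY [ 1.    -0.001 -0.013] ang -0.08 toolZ [-0.013  0.003 -1.   ]
```

View pics/side1.png

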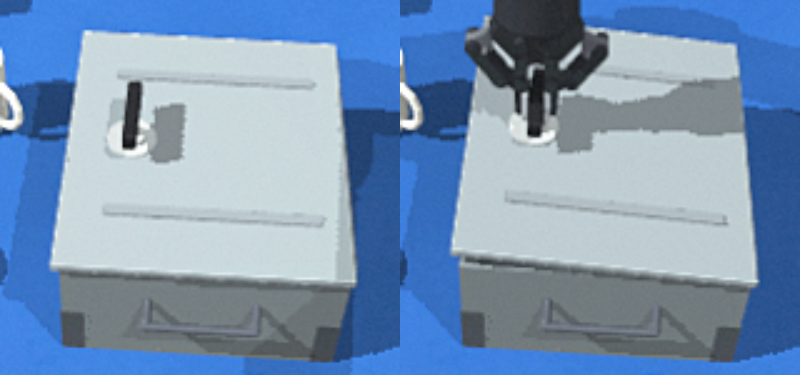

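In the side view the lid has come up: its free corner moved from (52, 268) to (55, 250) in the zoomed crops, with a dark gap under the edge. The TCP rose 17 mm, well past the 4 mm rattle, so the catch is free and the handle needs no turn. I'm raising the lid along the hinge arc, pitching the tool with it.

Call:
send_rows(targets="0 0 0 2 0 -5.5 0;0 -4 0 10 0 -3.5 0;0 -4 0 10 0 -3.5 0;0 -5 0 10 0 -3.5 0;0 -5 0 10 0 -3 0")

```text
clock: 5.2
ee_pos: [0.5702, 0.0702, 0.2397]
tcp_rot: [0.699, 0.697, 0.114, 0.111]
contact_force: [-6.4, 0.8, -4.6]
opening: 0.0133
```

```bash
cat >> st.py <<'E'
p=s['ee_pos']; print('arc ang',np.degrees(np.arctan2(p[2]-.13,p[0]-.39))-13,'r',np.hypot(p[2]-.13,p[0]-.39),'pitch',np.degrees(np.arctan2(M[2,1],M[0,1])))
E
python3 st.py
```

```text
5.2 [0.5702 0.0702 0.2397] q [-0.73 -0.    0.49  1.91  0.09  0.93 -0.28] F [-6.4  0.8 -4.6] T [0.02 2.54 0.09] open 0.0133
toolY [ 0.95  -0.003  0.313] ang -0.2 toolZ [ 0.313  0.004 -0.95 ]
arc ang 18.32887079958718 r 0.2109665256043673 pitch 18.248865106681972
```

Call:
send_rows(targets="0 -5 0 9 0 -3 0;0 -6 0 9 0 -3 0;0 -6 0 9 0 -3 0;0 0 0 0 0 0 0;0 0 0 0 0 0 0")

```text
clock: 5.82
ee_pos: [0.5487, 0.0703, 0.2691]
tcp_rot: [0.689, 0.686, 0.169, 0.163]
contact_force: [-0.8, 1.8, -8.5]
opening: 0.013
```

```bash
python3 st.py
```

```text
5.825 [0.5487 0.0703 0.2691] q [-0.74 -0.19  0.41  2.03  0.28  0.84 -0.46] F [-0.8  1.8 -8.5] T [0.26 1.36 0.2 ] open 0.013
toolY [ 0.89  -0.007  0.456] ang -0.42 toolZ [ 0.456  0.007 -0.89 ]
arc ang 28.22874578536056 r 0.21104902283077132 pitch 27.156932330935085
```

Call:
send_rows(targets="0 -7 0 8 0 -3 0;0 -7 0 8 0 -3 0;0 -7 0 8 0 -3 0;0 0 0 0 0 0 0;0 0 0 0 0 0 0")

```text
clock: 6.45
ee_pos: [0.5262, 0.0705, 0.2912]
tcp_rot: [0.675, 0.671, 0.221, 0.215]
contact_force: [-2.2, 2.5, -8.0]
opening: 0.0129
```

```bash
python3 st.py
```

```text
6.45 [0.5262 0.0705 0.2912] q [-0.7  -0.34  0.29  2.16  0.46  0.77 -0.64] F [-2.2  2.5 -8. ] T [0.4  1.66 0.36] open 0.0129
toolY [ 0.81  -0.009  0.586] ang -0.6 toolZ [ 0.586  0.006 -0.81 ]
arc ang 36.7949721188856 r 0.2110130047705732 pitch 35.86830336705085
```

Call:
send_rows(targets="0 -6 0 6 0 -2.5 0;0 0 0 0 0 0 0;0 0 0 0 0 0 0;0 0 0 0 0 0 0;0 0 0 0 0 0 0")

```text
clock: 7.08
ee_pos: [0.5208, 0.0705, 0.2955]
tcp_rot: [0.671, 0.666, 0.233, 0.228]
contact_force: [-2.7, 3.8, -7.8]
opening: 0.0132
```

```bash
python3 st.py; python3 - <<'E'
from h import *
im,d=cams.grab_frame("side"); cv2.imwrite("pics/side2.png",im[:,:,::-1])
E
python3 st.py
```

```text
7.075 [0.5208 0.0705 0.2955] q [-0.68 -0.37  0.26  2.19  0.5   0.75 -0.69] F [-2.7  3.8 -7.8] T [0.35 1.98 0.39] open 0.0132
toolY [ 0.788 -0.01   0.616] ang -0.71 toolZ [ 0.616  0.005 -0.788]
arc ang 38.68807174922673 r 0.21096969786553263 pitch 38.02978907441385
7.125 [0.5208 0.0705 0.2955] q [-0.68 -0.37  0.26  2.19  0.5   0.75 -0.69] F [-1.8  3.6 -8.7] T [0.37 1.96 0.36] open 0.0131
toolY [ 0.788 -0.01   0.616] ang -0.7 toolZ [ 0.616  0.005 -0.788]
arc ang 38.69245639046518 r 0.2109638058045086 pitch 38.03487864474768
```

View pics/side2.png

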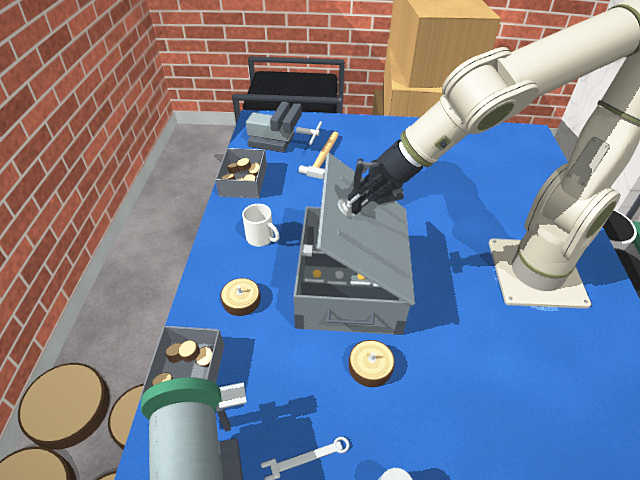

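The lid is open, with its far edge near (330, 160), and the gripper still holds the handle near (350, 205). The bystanders in view are unmoved and the arm is still, so I'm handing in.

```bash
python3 -c "
from bench import job_done; print(job_done())"
```

```text
the job is handed in; nothing more can be done
None
```

The chest lid is open at about 38–39° and the gripper is still holding it up by the handle.

- **Tug:** I gripped the crossbar and pulled straight up without turning it. The lid rose about 17 mm at the handle, well past the 4 mm rattle, and the side view showed a gap under its edge. The catch was free, so I never turned the handle.
- **Tug force:** I pulled with 11–14 N, more than the 4–5 N needed to lift a free lid. I put this down to the tool not yet tilting with the lid.
- **Lift:** I raised the lid along its hinge arc with the tool tilting to match.
- **Last checks at 7.1 s:**
  - The lid angle was about 38.7° worked out from the gripper position, and the tool tilt was 38.0°. That is about 0.67 rad.
  - The pose did not change between the last two readings, and the load on the tool was about 9 N.
  - In the last side view, the bystanders I could see looked unmoved. I judged that by eye and did not measure it.

No check failed. The first handle position from the top camera was 3–4 mm off the wrist camera's, and I used the wrist camera's.

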